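Fit the amber light element to the signal tower base

ROBOT

A 6-joint arm with a two-finger parallel gripper is mounted at the origin on the work surface. World frame = base frame: x ahead of the robot, y to its left, z up, the work surface at z = 0. Lengths are in m, angles in rad, forces in N, time in s.
With the tool pointing down it reaches from about 0.3 to 0.875 m from the base axis. Payload 6.4 kg.
Tool frame: the origin (TCP) lies at the very end of the fingers, on their centre line; the grasp point (between the pads) lies 19 mm behind it (grip_depth is the z of the grasp point in the tool frame, in m); z points along the fingers, y is the line along which they close (so a half turn about z gives the same grasp; the last joint's range is limited). The gripper opens to 88 mm and grips with 3 to 60 N. Pads are 18 mm wide; open, the fingers measure 123 mm over their backs; the gripper's body (75 mm by 187 mm) begins 45 mm behind the grasp point.
Start: joints at [1.098, 0.181, 1.607, -0, 1.354, -0.206], TCP at [0.152, 0.555, 0.239] pointing down, gripper open.
Joint ranges: [-2.99, 2.99], [-0.89, 2.07], [0.3, 2.58], [-1.14, 4.28], [0, 2.63], [-3.12, 3.12]. Speed limits (rad/s): [2.57, 2.57, 3.01, 3.14, 3.14, 3.14].

INTERFACE

Orientations are given as a unit quaternion [x, y, z, w].
In Python, from plant import * gives the robot as it stands. Calls block until the motion is done:
- reach(position, orientation): joint-space move of the TCP to a pose.
- move_straight(position, vel=0.15, rotation=None): straight line of the TCP; rotation=None keeps the orientation; vel is the mean speed in m/s.
- movej(angles): joint-space move.
- grip(opening, strength=None): finger opening in m; strength is the grip in N (None keeps the last); returns when the fingers have stopped.
- dwell(seconds).
- ik(position, orientation): joint angles nearest the present ones, or None.
- sense(): the state.
- capture(name): name is "side" or "top" or "wrist"; returns a dict with "img" (384x512x3 uint8, red, green, blue), "z_map" (384x512 float32, m along the optical axis (not along the pixel's ray), 0 where there is no reading), "mtx" (3x3 intrinsics, pixels), "k1" (the pictures are not rectified: a ray, as slopes to the right and down, at radius r is drawn at 1 + k1 r^2 times it, then the intrinsics apply), "extrinsics" (4x4, takes a point from world to camera coordinates); the wrist camera has in their place "T_tool_cam" (4x4, takes a point from camera to tool coordinates, whose origin is the TCP and whose axes are the flange's). Camera axes: x right, y down, z forward; pixel columns grow to the right and rows downward; lengths in m; the calibration is good to about 2 mm. A picture is of the moment at which its call begins: read the wrist's pose just before it.
A pose or a line that the arm cannot do raises PlanningError and nothing moves.
- close_job(): hands the job in; it is judged then, once.
The state is a dict: "time": time; "joint_pos": joint angles; "qd": joint speeds; "joint_efforts": joint torques, N m; "ee_pos": TCP position; "tool_rot": TCP orientation; "force": force on the tool from outside, world axes, zero at the start; "ft_torque": the same for the moment, N m; "width": finger opening in m; "grip_force": force on a finger pad.
Only numpy, scipy, OpenCV 4.12 (cv2) and the standard library are available. Lean on these libraries where they do the work, as an engineer would, in place of code of your own. Each camera call takes 0.05 s, during which the arm holds its last target. There are 200 camera calls.

TASK

Fit the amber light element onto the signal tower base on the trainer's sloping panel: stand its nose in the base's mouth, press lightly and turn it clockwise until its lugs drop into their slots, then keep turning clockwise with light pressure until it drops again and its body sits fully home on the base with no gap. Let go of it there, and leave the red and green elements and the screwdriver where they are.

Things in the scene. Friction and masses are not known exactly. Their poses are not given: they have to be found in the camera images.
- amber: Amber signal-tower light element, round, 81 mm tall, 70 to 150 g, standing upright on the bench, any yaw. Origin: centre of its underside (nose tip); z: its axis, up; x: towards its index mark (white on the collar's side, black on the top). From 0 to 19 mm above the tip a grey nose and neck of 34 mm diameter (tip chamfered to 29 mm over 3 mm), then the body, 54 mm in diameter at most.
- lugs (a point): Centre of the amber element's three bayonet lugs, on its axis 7.5 mm above the nose tip. The lugs span 5 to 10 mm above the tip, are 8 mm wide and reach out to 24 mm radius, at 0 (index mark), 135 and 240 degrees anticlockwise seen from above: unequal, so it goes in one way round only.
- shoulder (a point): Centre of the amber element's shoulder, 19 mm above the nose tip: the underside of its black collar (54 mm diameter, 19 to 29 mm above the tip), which must finally lie on the rim of the base.
- lens (a point): Middle of the amber lens, on the element's axis 51 mm above the nose tip; smooth, 52 mm diameter, from 29 to 73 mm above the tip: the place to grip. An amber cap of the same diameter is above it, up to 81 mm.
- red: Red light element, same shape and axes as the amber one, standing on the bench. To be left alone.
- green: Green light element, same shape and axes as the amber one, standing on the bench. To be left alone.
- screwdriver: Blue-handled screwdriver, 180 mm long, lying on the bench; x along it. To be left alone.
- trainer: Red control trainer, fixed, 240 deep (x) x 300 wide (y), 45 mm high at the front and 184 mm at the back; its dark blue panel rises at 30 degrees away from the front. Origin: centre of its underside; its front faces its -x. Lamps, buttons and blocks on the panel stand up to 12 mm proud.
- tower_base: Signal tower base: rubber flange, 74 mm diameter, fixed on the panel, carrying a black bayonet cup of 61 mm outer diameter. Origin: centre of the flange on the panel; z: the base's axis, square out of the panel, 30 degrees from vertical, leaning to the trainer's front; x: up the slope; y: to the left seen from the robot.
- mouth (a point): Mouth of the cup, on its axis, level with the rim, 30 mm out from the panel; axes as the base. A 37 mm hole takes the nose, three 12 mm wide slots in the 4 mm thick rim take the lugs. The index slot (white stripe on the cup) faces down the slope (the base's -x) but turned up to 20 degrees either way about the axis (not reported: feel or look). Beside the slots the lugs rest on the rim, nose 5 mm in.
- ledge (a point): On the axis, 10 mm below the rim: level of the ledges in the cup. Lugs within about 5 degrees of the slots drop 10 mm onto them (nose 15 mm in, shoulder 4 mm above the rim) and are stopped anticlockwise. Turned clockwise (seen from outside) 28 to 38 degrees past the slots, to a stop, they drop off the ledges: nose 19 mm in, shoulder on the rim, locked. Nothing is sprung.
Mind the look-alikes: they are no part of the job. What is meant by the amber is not blue or purple, and is the larger of those in its own colour.

How it is judged:
By the outcome, as a careful person would: the job done as asked, in the order asked, and still so for the second after the job is handed in, with the robot touching nothing.
It also fails if it takes over 58 s, if anything falls off the work surface, if the arm or the gripper's body presses on something with over 40 N, if the wrist force passes 120 N, or if a joint passes its speed limit or range.

## Working session

There is one attempt and no reset: what is moved stays moved. The work goes in short steps, each a Python script; the robot and the scene stay as the last script left them, time stands still between calls to the robot, and variables do not carry over. Pictures are saved under pics/ and viewed, at most 10 in all, crops included, and the job is handed in when it is done.

```bash
ls; mkdir -p pics; python3 - <<'E'
from plant import *
import cv2,numpy as np,pickle
s=sense();print(s)
d={}
for n in("top","side"):
    c=capture(n);d[n]=c;cv2.imwrite(f"pics/{n}0.png",c["img"][:,:,::-1]);print(n,c["mtx"],c["k1"],c["extrinsics"])
pickle.dump(d,open("d0.pkl","wb"))
im=np.vstack([d["top"]["img"],d["side"]["img"]])
cv2.imwrite("pics/both.png",cv2.resize(np.hstack([d["top"]["img"],d["side"]["img"]]),(800,300))[:,:,::-1])
E
```

```text
pics
{'time': 0.0, 'joint_pos': array([ 1.09768818e+00,  1.81548563e-01,  1.60796718e+00, -1.09432620e-06,
        1.35377388e+00, -2.06298004e-01]), 'qd': array([ 0.00051717,  0.00082236, -0.00101622,  0.00016803, -0.00210589,
        0.00285634]), 'joint_efforts': array([ 5.30101679e-04, -4.33855212e+01, -3.41858768e+01,  7.04108016e-02,
        3.83083709e-02, -1.28724423e-04]), 'ee_pos': array([0.15134595, 0.55419364, 0.23782563]), 'tool_rot': array([ 1.33009557e-01,  9.91114392e-01, -8.00174616e-04, -2.82217369e-04]), 'force': array([-0.45464135, -0.16533464,  1.11642612]), 'ft_torque': array([-0.04433972,  0.02915941, -0.02650197]), 'grip_force': 0.0, 'width': 0.08817935015160797}
top [[353.88798736   0.         252.98992885]
 [  0.         353.88798736 193.85712598]
 [  0.           0.           1.        ]] -0.0828258859045886 [[-0.01490986 -0.9998789   0.00445864 -0.07683866]
 [-0.98689256  0.0139993  -0.16077029  0.57667707]
 [ 0.16068841 -0.00679726 -0.98698178  0.69306159]
 [ 0.          0.          0.          1.        ]]
side [[438.42795556   0.         256.09909873]
 [  0.         438.42795556 194.77122396]
 [  0.           0.           1.        ]] -0.07443285905144686 [[ 0.98579121 -0.1668665   0.01926795 -0.55998153]
 [-0.0986274  -0.66784361 -0.73773813  0.09148334]
 [ 0.13597176  0.72535542 -0.67481197  1.11469874]
 [ 0.          0.          0.          1.        ]]
```

View pics/top0.png

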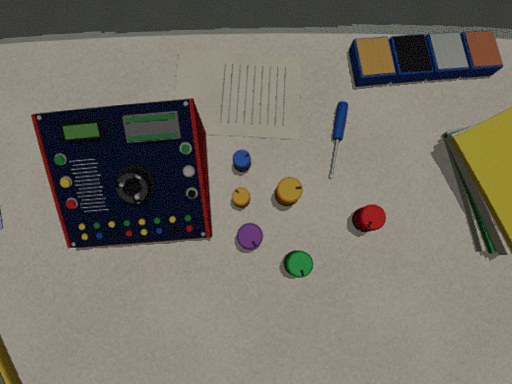

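View pics/side0.png

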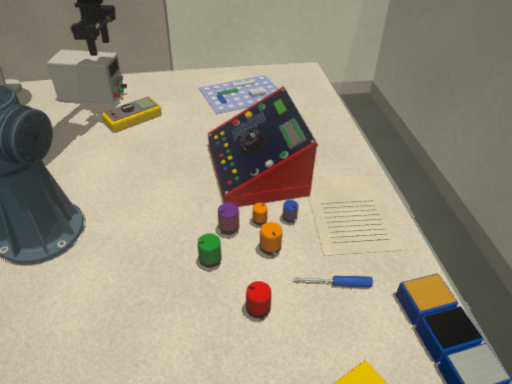

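The top view shows two amber candidates: a large one at (289,191) and a small one at (241,197). Purple (250,236) and blue (242,160) are the wrong colour. The large one fits "the larger of its own colour". The cup is at (134,185). Next I'll enlarge both areas to confirm and measure them.

```bash
cat > h.py <<'E'
import numpy as np,cv2
from scipy.spatial.transform import Rotation as R
def cloud(c,T=None):
    """HxWx3 world points; T = cam->world (default from extrinsics)"""
    h,w=c["z_map"].shape
    v,u=np.mgrid[:h,:w]
    d=np.array([c["k1"],0,0,0,0],float)
    n=cv2.undistortPoints(np.stack([u,v],-1).reshape(-1,1,2).astype(float),c["mtx"],d).reshape(h,w,2)
    z=c["z_map"][...,None]
    p=np.concatenate([n*z,z],-1)
    if T is None:T=np.linalg.inv(c["extrinsics"])
    P=p@T[:3,:3].T+T[:3,3]
    P[c["z_map"]==0]=np.nan
    return P
def circ(xy):
    A=np.c_[2*xy,np.ones(len(xy))];s=np.linalg.lstsq(A,(xy**2).sum(1),rcond=None)[0]
    return s[:2],np.sqrt(s[2]+s[0]**2+s[1]**2)
def minc(xy):
    (a,b),r=cv2.minEnclosingCircle(xy.astype(np.float32));return np.array([a,b]),r
E
python3 - <<'E'
from h import *
import pickle
c=pickle.load(open("d0.pkl","rb"))["top"];P=cloud(c);im=c["img"]
for n,(u,v) in dict(amber=(289,191),small=(241,197),red=(369,218),green=(299,264),purple=(250,236),blue=(242,160)).items():
    z=np.nanmedian(P[v-3:v+4,u-3:u+4,2]);w=P[v-22:v+23,u-22:u+23].reshape(-1,3);w=w[np.abs(w[:,2]-z)<.006];
    print(n,z,minc(w[:,:2]),w[:,:2].mean(0))
# panel plane
q=P[105:240,50:205].reshape(-1,3);q=q[np.isfinite(q).all(1)]
best=0;rng=np.random.default_rng(0)
for _ in range(500):
    a=q[rng.choice(len(q),3)];n=np.cross(a[1]-a[0],a[2]-a[0]);l=np.linalg.norm(n)
    if l<1e-5:continue
    n/=l;i=np.abs((q-a[0])@n)<.003
    if i.sum()>best:best=i.sum();I=i
o=q[I].mean(0);n=np.linalg.svd(q[I]-o,full_matrices=False)[2][2];n*=np.sign(n[2])
print("panel",o,n,np.degrees(np.arccos(n[2])),"yaw up",np.degrees(np.arctan2(-n[1],-n[0])))
X=np.array([-n[0],-n[1],0]);X/=np.linalg.norm(X);X=X*n[2]+np.array([0,0,1])*np.hypot(n[0],n[1]);Y=np.cross(n,X)
w=P[150:220,100:170].reshape(-1,3);h=(w-o)@n
print(np.histogram(h[np.isfinite(h)],np.arange(-.03,.045,.005)))
w=w[(h>.024)&(h<.04)];ab=np.c_[(w-o)@X,(w-o)@Y];print(minc(ab),ab.mean(0),np.median((w-o)@n))
cc=minc(ab)[0];b=o+X*cc[0]+Y*cc[1];print("base",b,X,Y)
a=cv2.resize(im[140:245,85:185],(400,420),interpolation=2);b=cv2.resize(im[140:245,215:315],(400,420),interpolation=2)
cv2.imwrite("pics/crop1.png",np.hstack([a,b])[:,:,::-1])
E
```

```text
amber 0.08210892535249592 (array([ 0.57967967, -0.15685216]), 0.0259941965341568) [ 0.5790942  -0.15671402]
small 0.059196848398528235 (array([ 0.57096261, -0.05820754]), 0.018787739798426628) [ 0.57042863 -0.05822185]
red 0.08184368805821018 (array([ 0.52086627, -0.32436508]), 0.02626311406493187) [ 0.52033251 -0.32332145]
green 0.08158922155051052 (array([ 0.43087271, -0.1731734 ]), 0.026366423815488815) [ 0.43124981 -0.17289599]
purple 0.08200519249770011 (array([ 0.48792002, -0.07594232]), 0.02572770044207573) [ 0.48784903 -0.07668397]
blue 0.061281523308777786 (array([ 0.65073216, -0.06069418]), 0.01902657374739647) [ 0.65005409 -0.061461  ]
panel [0.59655137 0.15901769 0.11456586] [-0.49980428 -0.03456993  0.86544821] 30.066075613901372 yaw up 3.9566721159692655
(array([   0,    0,    0,    0,    0, 2013, 2036,  188,   44,   64,   62,
        311,  166,    0]), array([-3.0000000e-02, -2.5000000e-02, -2.0000000e-02, -1.5000000e-02,
       -1.0000000e-02, -5.0000000e-03,  6.9388939e-18,  5.0000000e-03,
        1.0000000e-02,  1.5000000e-02,  2.0000000e-02,  2.5000000e-02,
        3.0000000e-02,  3.5000000e-02,  4.0000000e-02]))
(array([-0.00851351, -0.01705061]), 0.031117256730794907) [-0.00764082 -0.01686456] 0.029460407998349324
base [0.59037746 0.14149931 0.11030061] [0.86338543 0.05971773 0.5009984 ] [-6.90020817e-02  9.97616516e-01  3.46944695e-18]
```

View pics/crop1.png

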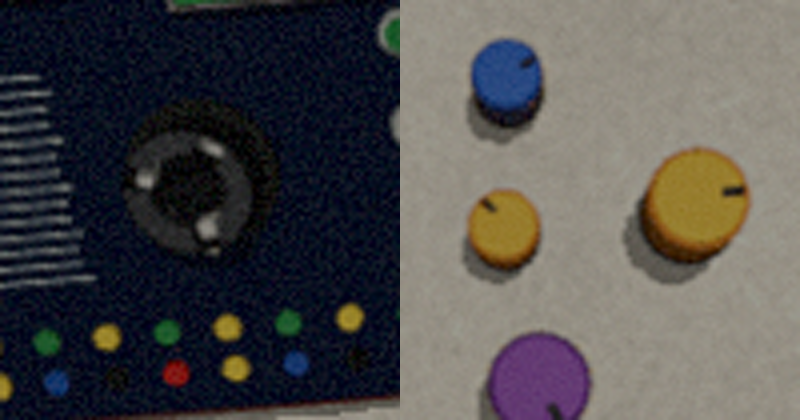

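The crop confirms it: the large amber is on the right at (695,200), with its mark pointing to image right. The smaller one at (503,228) is the decoy. The cup is at (189,185), with bright slots at (208,228), (146,178) and (212,147), and the first of these is the index slot. Next I'll plan the yaws and look with the wrist camera.

```bash
cat >> h.py <<'E'
Xb=np.array([0.86338543,0.05971773,0.5009984]);Yb=np.array([-0.0690020817,0.997616516,0]);Nb=np.cross(Xb,Yb)
RB=np.c_[Xb,Yb,Nb]
base=np.array([0.59037746,0.14149931,0.11030061])
def q_of(B,phi):  # tool z = -B z, tool x at angle phi in B's xy
    return R.from_matrix(B@R.from_euler("z",phi,degrees=True).as_matrix()@np.diag([1,-1,-1.])).as_quat()
def Tq(p,q):
    T=np.eye(4);T[:3,:3]=R.from_quat(q).as_matrix();T[:3,3]=p;return T
E
python3 - <<'E'
from plant import *
from h import *
import pickle
am=np.array([.5797,-.1568,0])
for f in range(-180,180,20):
    a=ik(am+[0,0,.033],q_of(np.eye(3),f));b=ik(base+Nb*.07,q_of(RB,f-67));c=ik(base+Nb*.044,q_of(RB,f-67-40));d=ik(base+Nb*.044,q_of(RB,f-67+15))
    print(f,[None if x is None else np.round(x[[3,4,5]],2) for x in(a,b,c,d)])
E
```

```text
-180 [array([-0.  ,  0.99, -2.03]), array([ 0.04,  0.57, -0.47]), array([0.04, 0.52, 0.22]), array([ 0.04,  0.52, -0.74])]
-160 [array([-0.  ,  0.99, -2.38]), array([ 0.04,  0.57, -0.82]), array([ 0.04,  0.52, -0.12]), array([ 0.04,  0.52, -1.08])]
-140 [array([-0.  ,  0.99, -2.73]), array([ 0.04,  0.57, -1.17]), array([ 0.04,  0.52, -0.47]), array([ 0.04,  0.52, -1.43])]
-120 [array([-0.  ,  0.99, -3.08]), array([ 0.04,  0.57, -1.52]), array([ 0.04,  0.52, -0.82]), array([ 0.04,  0.52, -1.78])]
-100 [array([-0.  ,  0.99,  2.85]), array([ 0.04,  0.57, -1.87]), array([ 0.04,  0.52, -1.17]), array([ 0.04,  0.52, -2.13])]
-80 [array([-0.  ,  0.99,  2.51]), array([ 0.04,  0.57, -2.22]), array([ 0.04,  0.52, -1.52]), array([ 0.04,  0.52, -2.48])]
-60 [array([-0.  ,  0.99,  2.16]), array([ 0.04,  0.57, -2.57]), array([ 0.04,  0.52, -1.87]), array([ 0.04,  0.52, -2.83])]
-40 [array([-0.  ,  0.99,  1.81]), array([ 0.04,  0.57, -2.92]), array([ 0.04,  0.52, -2.22]), array([0.04, 0.52, 3.1 ])]
-20 [array([-0.  ,  0.99,  1.46]), array([0.04, 0.57, 3.02]), array([ 0.04,  0.52, -2.57]), array([0.
[... 367 characters left out ...]
 [array([-0.  ,  0.99,  0.06]), array([0.04, 0.57, 1.62]), array([0.04, 0.52, 2.32]), array([0.04, 0.52, 1.36])]
80 [array([-0.  ,  0.99, -0.29]), array([0.04, 0.57, 1.27]), array([0.04, 0.52, 1.97]), array([0.04, 0.52, 1.01])]
100 [array([-0.  ,  0.99, -0.64]), array([0.04, 0.57, 0.92]), array([0.04, 0.52, 1.62]), array([0.04, 0.52, 0.66])]
120 [array([-0.  ,  0.99, -0.99]), array([0.04, 0.57, 0.58]), array([0.04, 0.52, 1.27]), array([0.04, 0.52, 0.31])]
140 [array([-0.  ,  0.99, -1.33]), array([0.04, 0.57, 0.23]), array([0.04, 0.52, 0.92]), array([ 0.04,  0.52, -0.04])]
160 [array([-0.  ,  0.99, -1.68]), array([ 0.04,  0.57, -0.12]), array([0.04, 0.52, 0.57]), array([ 0.04,  0.52, -0.39])]
```

```bash
python3 - <<'E'
from plant import *
from h import *
import pickle
reach(base+Nb*.22,q_of(RB,53))
dwell(.15)
s=sense();c=capture("wrist");c["s"]=s
pickle.dump(c,open("w1.pkl","wb"));print(s["time"],s["ee_pos"]-base-Nb*.22,s["force"],s["ft_torque"],c["T_tool_cam"])
cv2.imwrite("pics/w1.png",c["img"][:,:,::-1])
E
```

```text
2.175 [-6.29787988e-05  6.36396332e-04 -7.90025442e-05] [-0.49651042  0.6080726   0.26623273] [-0.06811521  0.28608875  0.04172187] [[-4.97004292e-04 -9.54612263e-01 -2.97850935e-01  7.63685894e-02]
 [ 9.99999852e-01 -5.40047708e-04  6.22188630e-05 -1.00901376e-04]
 [-2.20248605e-04 -2.97850860e-01  9.54612391e-01 -1.45897859e-01]
 [ 0.00000000e+00  0.00000000e+00  0.00000000e+00  1.00000000e+00]]
```

View pics/w1.png

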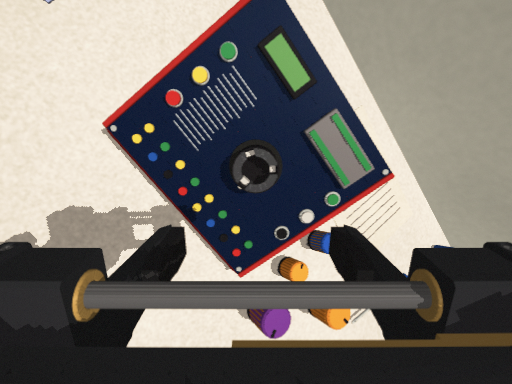

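The cup is centred near (255,167) with three bright slots, the index one at (243,184). I'll measure the axis and slot angles from this view.

```bash
python3 - <<'E'
from h import *
import pickle
c=pickle.load(open("w1.pkl","rb"));s=c["s"]
P=cloud(c,Tq(s["ee_pos"],s["tool_rot"])@c["T_tool_cam"])
L=(P-base)@RB
g=L[130:205,215:295].reshape(-1,3);col=c["img"][130:205,215:295].reshape(-1,3).astype(float)
out=(np.hypot(g[:,0],g[:,1])>.045)&(np.hypot(g[:,0],g[:,1])<.07)&np.isfinite(g[:,2])
k=out&(np.abs(g[:,2])<.006)
print("panel off",np.median(g[k,2]),np.linalg.lstsq(np.c_[g[k,:2],np.ones(k.sum())],g[k,2],rcond=None)[0])
rim=(g[:,2]>.025)&(g[:,2]<.036);print("rim",rim.sum(),np.median(g[rim,2]),minc(g[rim,:2]),g[rim,:2].mean(0))
cc,_=minc(g[rim,:2]);m=g-np.r_[cc,0]
a=np.degrees(np.arctan2(m[:,1],m[:,0]));r=np.hypot(m[:,0],m[:,1])
b=(col.min(1)>110)&(r<.036)
lab=cv2.connectedComponents(b.reshape(75,80).astype(np.uint8))[1].ravel()
for i in range(1,lab.max()+1):
    j=lab==i
    if j.sum()>2:print(j.sum(),np.nanmean(g[j],0)*1e3,np.degrees(np.arctan2(np.nanmean(m[j,1]),np.nanmean(m[j,0]))),np.nanmean(r[j]))
cv2.imwrite("pics/w1c.png",cv2.resize(c["img"][130:205,215:295,::-1],(640,600),interpolation=2))
E
```

```text
panel off 0.00013420385974130853 [-0.00066683 -0.00017433  0.0001273 ]
rim 960 0.030021561327416416 (array([-0.00314567,  0.00131188]), 0.031310103833675385) [-0.00247018  0.00157658]
41 [ 3.65192586 22.82182634 20.90666649] 72.46236317733822 0.022809781714295648
33 [ 14.71919626 -11.71810754  18.64079378] -36.10565257455722 0.022234965100857363
56 [-23.9631762   -2.5424767   20.05835188] -169.5104873788821 0.02143520329584763
```

View pics/w1c.png

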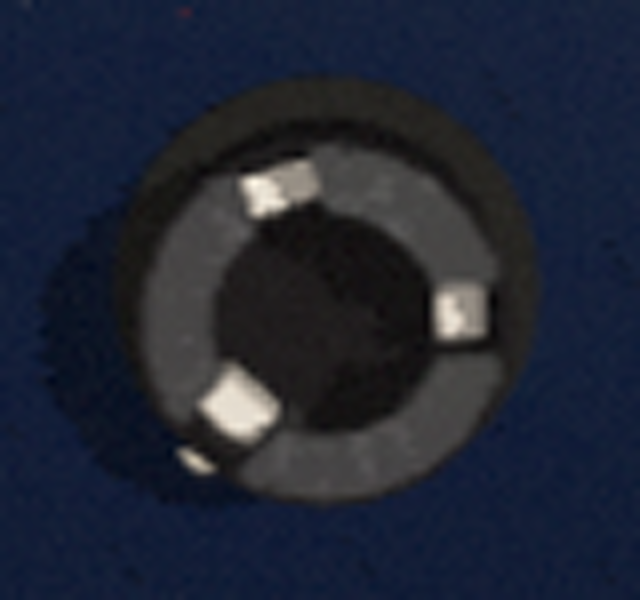

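```bash
cat >> h.py <<'E'
def wcloud(c):
    s=c["s"];return cloud(c,Tq(s["ee_pos"],s["tool_rot"])@c["T_tool_cam"])
def project(c,p):
    s=c["s"];T=np.linalg.inv(Tq(s["ee_pos"],s["tool_rot"])@c["T_tool_cam"])
    q=T[:3,:3]@p+T[:3,3];n=q[:2]/q[2];n=n*(1+c["k1"]*(n@n))
    return (c["mtx"]@np.r_[n,1])[:2]
def look_base(c):
    g=((wcloud(c)-base)@RB).reshape(-1,3);col=c["img"].reshape(-1,3).astype(float)
    near=np.hypot(g[:,0],g[:,1])<.045
    rim=near&(g[:,2]>.026)&(g[:,2]<.036);cc,r=minc(g[rim,:2]);h=np.median(g[rim,2])
    m=g-np.r_[cc,0];b=near&(col.min(1)>110)&(np.hypot(m[:,0],m[:,1])<.03)&(np.abs(g[:,2]-.02)<.006)
    b&=np.hypot(m[:,0],m[:,1])<.027
    n,lab,st,_=cv2.connectedComponentsWithStats(b.reshape(384,512).astype(np.uint8));lab=lab.ravel()
    sl=[m[lab==i].mean(0)[:2] for i in range(1,n) if st[i,4]>8]
    return cc,r,h,[(round(np.degrees(np.arctan2(x[1],x[0])),1),round(np.hypot(*x),4)) for x in sl]
def look_amber(c,am):
    P=wcloud(c).reshape(-1,3);col=c["img"].reshape(-1,3).astype(float)
    k=(np.hypot(P[:,0]-am[0],P[:,1]-am[1])<.036)&(P[:,2]>.075)&(P[:,2]<.09)
    cc,r=minc(P[k,:2]);h=np.median(P[k,2])
    d=k&(col[:,0]<90)&(np.hypot(*(P[:,:2]-cc).T)<.026)
    m=np.median(P[d,:2],0)-cc
    return cc,r,h,d.sum(),np.degrees(np.arctan2(m[1],m[0])),np.hypot(*m)
E
python3 - <<'E'
from plant import *
from h import *
import pickle
print(look_base(pickle.load(open("w1.pkl","rb"))))
def snap(f):
    dwell(.15);s=sense();c=capture("wrist");c["s"]=s;pickle.dump(c,open(f+".pkl","wb"));return c
reach(base+Nb*.22,q_of(RB,-127));print(look_base(snap("w2")))
am=np.array([.5797,-.1568,0])
I=np.eye(3)
reach(am+[0,0,.25],q_of(I,-60));print(look_amber(snap("a1"),am))
reach(am+[0,0,.25],q_of(I,120));c=snap("a2");print(look_amber(c,am),sense()["time"])
u,v=project(c,am+[0,0,.081]).astype(int);print(u,v)
cv2.imwrite("pics/a2.png",c["img"][:,:,::-1])
E
```

```text
(array([-0.00309591,  0.00101108]), 0.03129180520772934, np.float64(0.03004748270192386), [(np.float64(71.9), np.float64(0.0227)), (np.float64(-34.9), np.float64(0.0222)), (np.float64(-169.4), np.float64(0.0215))])
(array([-0.00401559,  0.00153129]), 0.03133255988359451, np.float64(0.030098262508650456), [(np.float64(-170.2), np.float64(0.0214)), (np.float64(-30.8), np.float64(0.0231)), (np.float64(70.6), np.float64(0.0224))])
(array([ 0.5754903 , -0.15725192]), 0.02604658715426922, np.float64(0.08049845475545425), np.int64(30), np.float64(-79.8068402620893), np.float64(0.017024936910663646))
(array([ 0.57605851, -0.15677489]), 0.026108073070645332, np.float64(0.08041284389333936), np.int64(29), np.float64(-82.94240902395552), np.float64(0.016910072820568545)) 12.025
257 173
```

View pics/a2.png

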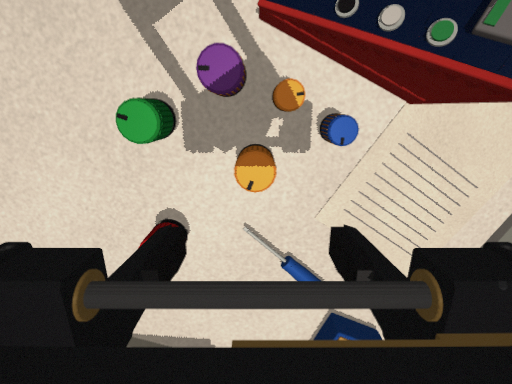

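```bash
cat >> h.py <<'E'
mouth=base+RB@np.array([-.00355,.00127,.030]); SLOT=-169.; AY=-81.5; PH=120.
am=np.array([.5758,-.1570,0])
def phi_of(th): return PH+(th-AY)   # th = index angle in base frame
E
python3 - <<'E'
from plant import *
from h import *
q=q_of(np.eye(3),PH)
move_straight(am+[0,0,.033],rotation=q,vel=.2)
s=sense();print(s["ee_pos"]-am,s["force"])
grip(.045,40);s=sense();h=s["ee_pos"][2];print(s["ee_pos"]-am,s["force"],s["width"],s["grip_force"])
open("hh","w").write(str(h))
move_straight(am+[0,0,.18],vel=.25);s=sense();print(s["force"],s["width"])
qb=q_of(RB,phi_of(SLOT+12))
reach(mouth+Nb*(h+.05),qb)
move_straight(mouth+Nb*(h+.008),vel=.1);dwell(.2)
s=sense();c=capture("wrist")
print(s["time"],RB.T@(s["ee_pos"]-mouth)-[0,0,h],RB.T@s["force"],s["ft_torque"],s["joint_pos"],s["width"])
cc=capture("side");cv2.imwrite("pics/s1.png",np.hstack([cv2.resize(cc["img"][60:220,180:340],(400,400),interpolation=2),cv2.resize(c["img"],(400,300))[:, :].repeat(1,0) if 0 else cv2.copyMakeBorder(cv2.resize(c["img"],(400,300)),0,100,0,0,0)])[:,:,::-1])
E
```

```text
[ 0.00097506 -0.00044783  0.0342718 ] [ 0.20226581 -0.58317076  0.33131919]
[ 1.21272138e-04 -2.72257639e-05  3.31710008e-02] [-0.04055008 -0.48848029  0.92603017] 0.05117278299400969 39.99235476272588
[ 0.13148062  0.07324412 -0.57644487] 0.051148122814990524
16.925 [6.26833379e-04 5.55877900e-06 8.57146469e-03] [ 0.40924536  0.00155423 -0.47432051] [-0.09120227  0.31782185 -0.01806207] [ 0.02898969 -0.04404809  2.08875075  0.03716659  0.57156824  0.72818918] 0.0510864062254556
```

View pics/s1.png

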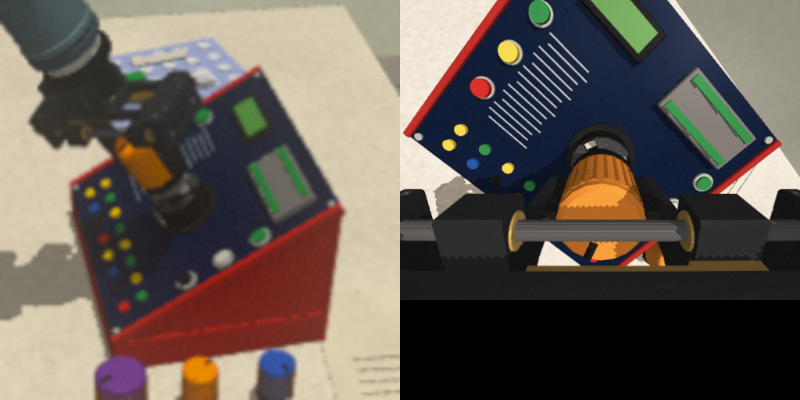

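The amber element is held square above the cup and looks coaxial with it. Now I'll press down gently.

```bash
cat >> h.py <<'E'
H=lambda:float(open("hh").read())
def st(s):
    p=RB.T@(s["ee_pos"]-mouth)-[0,0,H()];f=RB.T@s["force"];t=RB.T@s["ft_torque"]
    return p*1e3,f,t
E
python3 - <<'E'
from plant import *
from h import *
h=H();qb=q_of(RB,phi_of(SLOT+12))
for d in np.arange(.003,-.0091,-.0015):
    move_straight(mouth+Nb*(h+d),vel=.05,rotation=qb);dwell(.05)
    s=sense();p,f,t=st(s);print(round(d*1e3,1),p.round(2),f.round(1),t.round(2))
    if f[2]>5:break
print(s["time"],s["width"])
E
```

```text
3.0 [-0.24  0.03  2.83] [-0.5  0.  -1.2] [0.   0.43 0.02]
1.5 [-0.05  0.    1.45] [ 0.3 -0.2 -0.4] [-0.02  0.44  0.  ]
0.0 [-0.07  0.02 -0.05] [-0.8  0.1 -0.3] [-0.07  0.42  0.08]
-1.5 [-0.06 -0.01 -1.55] [-0.4 -0.4 -1.4] [-0.09  0.43  0.01]
-3.0 [-0.07 -0.   -3.05] [-0.9  0.4 -0.9] [-0.07  0.37  0.02]
-4.5 [-0.06 -0.   -4.56] [-0.5  0.4  0.6] [-0.07  0.39 -0.01]
-6.0 [ 0.3   0.15 -5.17] [-3.7 -1.1 15.6] [-0.15  1.16  0.01]
19.125 0.05129947631027057
```

The lugs rest on the rim with the nose 5 mm in, as expected. Next I'll turn clockwise under light pressure until they drop.

```bash
python3 - <<'E'
from plant import *
from h import *
h=H();th=SLOT+12;d=-.0056;dropped=False
while th>SLOT-12:
    th-=2
    move_straight(mouth+Nb*(h+d),vel=.05,rotation=q_of(RB,phi_of(th)))
    s=sense();p,f,t=st(s);print(round(th-SLOT),round(d*1e3,2),p.round(2),f.round(1),t.round(2),round(s["time"],2))
    if f[2]<2.5 and p[2]<-5.4:
        move_straight(mouth+Nb*(h-.007),vel=.05);s=sense();p,f,t=st(s);print("probe",p.round(2),f.round(1))
        if p[2]<-6.5:dropped=True;break
if dropped:
    for d in np.arange(-.0085,-.0161,-.0015):
        move_straight(mouth+Nb*(h+d),vel=.05);s=sense();p,f,t=st(s);print(p.round(2),f.round(1),t.round(2))
        if f[2]>6:break
print(th-SLOT,s["time"],s["width"])
E
```

```text
10 -5.6 [ 0.54  0.15 -5.07] [-2.7 -0.3  9.6] [-0.02  0.77  0.03] 19.38
8 -5.6 [ 0.72  0.12 -5.13] [-0.3  0.2  7.7] [-0.02  0.6  -0.02] 19.62
6 -5.6 [ 0.68  0.06 -5.32] [-0.   0.6  5. ] [0.01 0.41 0.03] 19.88
4 -5.6 [ 0.05  0.04 -5.72] [0.8 1.2 0.3] [0.07 0.16 0.01] 20.12
probe [ 0.08  0.06 -7.17] [ 2.1  1.  -0.9]
[ 0.12  0.06 -8.59] [ 2.3  1.6 -1.8] [ 0.24  0.04 -0.04]
[  0.14   0.07 -10.04] [ 2.3  2.3 -0.9] [ 0.44 -0.08 -0.07]
[  0.13   0.06 -11.52] [ 2.   2.6 -0.5] [ 0.39 -0.05 -0.12]
[  0.12   0.02 -13.05] [ 2.2  2.2 -0.9] [ 0.44 -0.06 -0.08]
[  0.07   0.03 -14.57] [2.  2.4 0.7] [ 0.46 -0.14 -0.16]
[  0.33   0.12 -15.07] [-1.9  0.6 20. ] [ 0.18  0.85 -0.09]
4.0 21.875 0.05098424628811694
```

The lugs dropped onto the ledges with the nose 15 mm in. I'll keep turning clockwise.

```bash
python3 - <<'E'
from plant import *
from h import *
h=H();th=SLOT+4;ok=False
while th>SLOT-42:
    th-=2
    move_straight(mouth+Nb*(h-.0154),vel=.05,rotation=q_of(RB,phi_of(th)))
    s=sense();p,f,t=st(s);print(round(th-SLOT),p.round(2),f.round(1),t.round(2))
    if abs(t[2])>1.2:print("torque");break
    if th-SLOT<-20 and f[2]<2.5 and p[2]<-15.2:
        move_straight(mouth+Nb*(h-.0165),vel=.05);s=sense();p,f,t=st(s);print("probe",p.round(2),f.round(1))
        if p[2]<-16.2:ok=True;break
if ok:
    for d in np.arange(-.0175,-.0201,-.0006):
        move_straight(mouth+Nb*(h+d),vel=.05);s=sense();p,f,t=st(s);print(p.round(2),f.round(1),t.round(2))
        if f[2]>7:break
print(th-SLOT,s["time"],s["width"])
E
```

```text
2 [  0.02  -0.07 -14.95] [-0.9  1.7 11.6] [ 0.13  0.5  -0.08]
0 [  0.06  -0.15 -14.95] [-0.9 -0.2 11.3] [ 0.13  0.46 -0.04]
-2 [  0.05  -0.18 -14.95] [-1.2 -0.2 11.2] [0.06 0.47 0.01]
-4 [  0.04  -0.19 -14.96] [-0.9 -0.6 11. ] [ 0.07  0.5  -0.02]
-6 [  0.06  -0.23 -14.97] [-0.7 -0.8 11.4] [ 0.03  0.49 -0.06]
-8 [  0.06  -0.22 -14.96] [-0.8 -0.3 10.8] [ 0.04  0.48 -0.03]
-10 [  0.03  -0.26 -14.99] [ 0.1  0.1 10.6] [ 0.01  0.55 -0.04]
-12 [  0.03  -0.26 -14.99] [-1.5 -0.8 11.2] [-0.02  0.47 -0.02]
-14 [  0.02  -0.25 -14.99] [-0.8  0.1 10.8] [-0.05  0.45 -0.03]
-16 [-1.000e-02 -2.600e-01 -1.503e+01] [-0.5 -0.6 10.6] [ 0.02  0.51 -0.02]
-18 [ -0.03  -0.28 -15.05] [-0.   0.1 10. ] [ 0.02  0.46 -0.07]
-20 [ -0.11  -0.24 -15.11] [ 0.7 -0.1  8.6] [ 0.    0.44 -0.01]
-22 [ -0.16  -0.25 -15.15] [-0.3 -0.4  8.3] [ 0.11  0.45 -0.04]
-24 [ -0.26  -0.26 -15.26] [-0.2  0.6  6.7] [0.1  0.36 0.03]
-26 [ -0.35  -0.22 -15.45] [-0.  -0.3  4. ] [-0.05  0.39 -0.03]
-28 [ -0.4   -0.08 -15.59] [-0.6  0.   0.9] [-0.12  0.29  0.05]
probe [ -0.42   0.22 -16.81] [ 1.5  1.2 -1.4]
[ -0.26   0.19 -17.65] [ 0.6  2.1 -1.2] [ 0.41  0.28 -0.09]
[ -0.08   0.12 -18.11] [-0.2  2.3 -1.2] [ 0.6   0.27 -0.04]
[  0.06   0.09 -18.69] [ 0.7  4.  -0.5] [ 0.64  0.27 -0.02]
[  0.14   0.09 -18.88] [-1.9  2.7  8.8] [0.61 0.72 0.01]
-28.0 27.125 0.05124318838957772
```

It's home, with the nose 18.9 mm in. I'll nudge it slightly further clockwise, ease off, release, back away and check.

```bash
python3 - <<'E'
from plant import *
from h import *
h=H();th=SLOT-28
for i in range(3):
    th-=2
    move_straight(mouth+Nb*(h-.0193),vel=.05,rotation=q_of(RB,phi_of(th)))
    s=sense();p,f,t=st(s);print(round(th-SLOT),p.round(2),f.round(1),t.round(2))
    if abs(t[2])>.5:break
move_straight(mouth+Nb*(h-.019),vel=.05);p,f,t=st(sense());print(p.round(2),f.round(1),t.round(2))
grip(.086);dwell(.1)
move_straight(mouth+Nb*(h+.14),vel=.2);dwell(.2)
s=sense();c=capture("wrist");c["s"]=s;k=capture("side")
g=((wcloud(c)-mouth)@RB).reshape(-1,3);m=(np.hypot(g[:,0],g[:,1])<.035)&(g[:,2]>.05)&(g[:,2]<.09)
print("top height",np.median(g[m,2]),"expect .062",minc(g[m,:2]),s["time"])
a=cv2.resize(k["img"][70:220,190:340],(400,400),interpolation=2);b=cv2.copyMakeBorder(cv2.resize(c["img"],(400,300)),0,100,0,0,0)
cv2.imwrite("pics/s2.png",np.hstack([a,b])[:,:,::-1])
E
```

```text
-30 [  0.25  -0.1  -18.87] [-2.   2.3  9.1] [ 0.46  0.63 -0.07]
-32 [  0.29  -0.21 -18.86] [-1.3  0.   8.1] [ 0.34  0.63 -0.02]
-34 [  0.34  -0.28 -18.85] [-1.9  0.5  8.2] [ 0.26  0.65 -0.07]
[  0.25  -0.33 -18.83] [-0.6 -0.7  5.9] [0.05 0.52 0.  ]
top height 0.06189795017693419 expect .062 (array([ 0.0001895, -0.0013555]), 0.026561280712485313) 30.0333
```

View pics/s2.png

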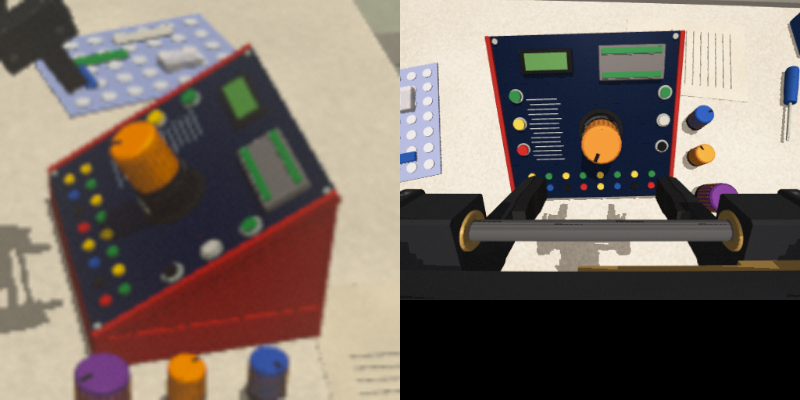

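The element stands upright in the base with its top 61.9 mm above the rim, against 62 mm expected when fully home. The index mark is turned clockwise as planned, and the gripper is clear.

```bash
python3 -c "
from plant import *
print(close_job())"
```

```text
the job is handed in; nothing more can be done
None
```

I fitted the amber element to the signal tower base: it dropped twice, was turned to about 34° past the slots, and its top measured within 0.1 mm of fully home. I then released it and handed the job in at about 30 s, without touching the red and green elements or the screwdriver.

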